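Refit the inspection-glass ring on a gearbox

TASK

The gearbox's inspection glass is in place; pick up its threaded retaining ring and refit it the way a fitter starts a thread: rest the ring on the threads, turn it backward (anticlockwise from above) under light pressure until you feel it drop a step, then turn it forward (clockwise) until it bears snugly on the glass, and let go. Never force it or overtighten it against the glass, and leave the other things lying where they are.

Things in the scene. Friction and masses are not known exactly. Their poses are not given: they have to be found in the camera images.
- ring: steel retaining ring lying open side down on the bench, plain and round with a knurled rim: 60 mm across, 22 mm high, 33 mm window in its 5 mm thick top. Origin: centre of its underside; z up its axis. Inside, below a lead-in 57 mm wide at the mouth, it is 54 mm wide with four thread lugs, their lower faces 5.7 mm above the underside. 0.11 to 0.18 kg; any yaw fits
- gearbox: grey worm gearbox with an aluminium cover, fixed on the bench: foot 110 x 160 mm, cover top 66 mm high, bolt heads to 71 mm; a shaft sticks out to +y (96 mm) and one to +x (81 mm). Origin: centre of the foot's underside. The threaded window neck stands up at the middle of the cover; pressing the ring on it with over 30 N spoils the thread starts (5 N is plenty)
- neck_rim (a point): centre of the neck's upper rim, 86 mm above the bench; z up the neck's axis. Neck 18 mm tall, 52 mm over the thread. Thread: four starts, right-handed, 22 mm a turn, starts 0.5 mm below the rim, at angles that differ each time. Resting on it the ring's underside is 6 to 12 mm below the rim; backward it climbs 3.5 mm a radian, at most a quarter turn, then drops 5.5 mm
- glass: inspection glass, 40 mm across, in the neck on a rubber ring that gives 1 mm for each 6 N. Origin: centre of its top, 3 mm above the neck's rim when unloaded. From the drop the ring meets the glass after about 65 degrees forward (its underside then 14 mm below the rim); about 25 degrees more is snug (near 9 N, 1.5 mm); metal stops it at 3 mm; over 18 N the glass cracks
- tape_2: small roll of black tape, 58 mm across and 19 mm high, lying flat; not to be moved. Origin: centre of its underside
- torch: black torch, 161 mm long, lying behind to the right of the gearbox; not to be moved. Origin: centre of its underside
- driver_red: screwdriver with a red handle, 209 mm long, lying behind to the left; not to be moved. Origin: centre of its underside. Just behind and left of it stands a tall parts cabinet: pass in front of it
- oil_can: green oil can with a long thin spout, 72 mm across, 180 mm high, standing behind and to the left of the gearbox; not to be moved. Origin: centre of its underside
Things that resemble listed ones, but are neither listed nor needed, are in the scene too. Several things have the shape of the ring; the one meant has the colours described above.

How it is judged:
By the outcome, as a careful person would: the job done as asked, in the order asked, and still so for the second after the job is handed in, with the robot touching nothing.
It also fails if it takes over 61 s, if anything falls off the work surface, if the arm or the gripper's body presses on something with over 40 N, if the wrist force passes 120 N, or if a joint passes its speed limit or range.

ROBOT

A 6-joint arm with a two-finger parallel gripper is mounted at the origin on a cart in front of the work surface, level with it; the furniture and walls round the work are solid. World frame = base frame: x ahead of the robot, y to its left, z up, the work surface at z = 0. Lengths are in m, angles in rad, forces in N, time in s.
With the tool pointing down it reaches from about 0.325 to 0.925 m from the base axis. Payload 3.1 kg.
Tool frame: the origin (TCP) lies at the very end of the fingers, on their centre line; the grasp point (between the pads) lies 19 mm behind it; z points along the fingers, y is the line along which they close (so a half turn about z gives the same grasp; the last joint's range is limited). The gripper opens to 85 mm and grips with 20 to 120 N. Pads are 22 mm wide; open, the fingers measure 114 mm over their backs; the gripper's body (76 mm by 85 mm) begins 54 mm behind the grasp point. The pads swing forward as they close: fully open they stand 13 mm farther back than shut.
Start: joints at [1.115, 0.217, 1.613, -0, 1.311, -0.112], TCP at [0.211, 0.588, 0.231] pointing down, gripper open.
Joint ranges: [-2.75, 2.75], [-0.78, 2.1], [0.31, 2.55], [-1.13, 4.27], [0.13, 2.63], [-2.58, 2.58]. Speed limits (rad/s): [2.79, 2.79, 3.14, 3.14, 3.14, 3.14].

INTERFACE

Orientations are given as [roll, pitch, yaw] about the fixed x, y, z axes, in that order (R = Rz(yaw) Ry(pitch) Rx(roll)).
In Python, from rig import manip gives the robot as it stands.
- The arm moves only by the shell command python3 -m inch 'ROWS' [FORCE]. ROWS is JSON, a list of rows, each a list of 5 numbers: the shift along the world's x, y, z in mm, then the turn about the world's z in degrees, then the finger opening in mm, from 0 to 85.4. In form: [[dx, dy, dz, spin, gripper], ...]. A call has 1 to 12 rows; each row shifts and turns the commanded pose from where the row before left it; what a row does not reach is not made up. A row lasts 1/8 s, in which the tool goes at most 62.5 mm and 10.7 degrees, less where a joint would pass 70% of its speed; a pose out of reach is approached as far as the arm can. A call with a gripper value outside its range is refused whole. The fingers move at their own pace and stop on an object; FORCE is the grip in N (left out, the last holds). Time passes only in rows, so rows that do not move let the fingers close. It gives the time, the measured TCP pose, the force, the opening and the grip force at its end, in the units of the state.
- manip.read_state(): the state, without advancing time (a new reading comes with each control period).
- manip.snapshot(name): name is "scene" or "top" or "wrist"; returns the picture (420x560x3 uint8, red, green, blue); there is no depth.
- manip.camera_model(name): a dict with "fov_y" (degrees; the focal length in pixels is half the picture's height over the tangent of half this angle, whatever the lens; pixels are square), "cx", "cy" (the principal point, pixels), "pose" (4x4, takes a point from camera to world coordinates). Camera axes: x right, y down, z forward; pixel columns grow to the right and rows downward; lengths in m; the calibration is good to about 2 mm. A picture is of the moment at which its call begins: read the wrist's pose just before it. camera_model takes no time and is no camera call; for the wrist camera it gives the pose at the moment of the call.
- manip.sign_off(): hands the job in; it is judged then, once.
The state is a dict: "clock": time; "joint_pos": joint angles; "joint_vel": joint speeds; "tau": joint torques, N m; "tool_pos": TCP position; "tool_rot": TCP orientation; "wrist_force": force on the tool from outside, world axes, zero at the start; "wrist_torque": the same for the moment, N m; "width": finger opening in m; "gripper_force": force on a finger pad.
Only numpy, scipy, OpenCV 4.12 (cv2) and the standard library are available. Lean on these libraries where they do the work, as an engineer would, in place of code of your own. Each camera call takes 0.05 s, during which the arm holds its last target. There are 200 camera calls.

## Working session

There is one attempt and no reset: what is moved stays moved. The work goes in short steps, Python scripts to look and compute and a shell command to move; the robot and the scene stay as the last step left them, time stands still between calls to the robot, and variables do not carry over. Pictures are saved under pics/ and viewed, at most 10 in all, crops included, and the job is handed in when it is done.

```bash
mkdir -p pics; ls
python3 - <<'E'
from rig import manip
import cv2,numpy as np
s=manip.read_state();print(s)
a=manip.snapshot("scene");b=manip.snapshot("top")
np.save('scene.npy',a);np.save('top.npy',b)
cv2.imwrite('pics/scene.png',a[...,::-1]);cv2.imwrite('pics/top.png',b[...,::-1])
for n in("scene","top","wrist"):print(manip.camera_model(n))
E
```

```text
pics
{'clock': 0.0, 'joint_pos': array([ 1.11481223e+00,  2.17763719e-01,  1.61496305e+00, -3.07597914e-05,
        1.31132272e+00, -1.12222246e-01]), 'joint_vel': array([0.00146654, 0.00096422, 0.00292284, 0.0005534 , 0.00048716,
       0.0006626 ]), 'tau': array([-1.38042278e-04, -3.96856427e+01, -3.03847611e+01, -8.79493427e-05,
        9.73414339e-03, -4.13511103e-06]), 'tool_pos': array([0.21027326, 0.58767458, 0.22994726]), 'tool_rot': array([-3.13914794e+00, -2.45609333e-04,  2.79783843e+00]), 'wrist_force': array([ 0.2767517 , -0.26903614, -0.00681446]), 'wrist_torque': array([0.02366049, 0.0244767 , 0.01473782]), 'gripper_force': 0.0, 'width': 0.0855505015255597}
{'fov_y': 42.154654850003546, 'cx': 280.7275760624872, 'cy': 208.02803578589877, 'pose': array([[ 0.62134271, -0.56005394,  0.54797155, -0.09644006],
       [-0.78347124, -0.45327375,  0.42510672, -0.55690526],
       [ 0.01029843, -0.69345691, -0.7204245 ,  0.95935097],
       [ 0.        ,  0.        ,  0.        ,  1.        ]])}
{'fov_y': 42.77552225627447, 'cx': 279.2002969034302, 'cy': 203.44278020816137, 'pose': array([[ 0.12980759, -0.9657315 ,  0.22475023,  0.29557698],
       [-0.99153756, -0.1268414 ,  0.02765013, -0.05525189],
       [ 0.00180503, -0.22643749, -0.97402403,  1.27924647],
       [ 0.        ,  0.        ,  0.        ,  1.        ]])}
{'fov_y': 63.30053902148379, 'cx': 278.7904918685851, 'cy': 216.23293724278227, 'pose': array([[ 0.33710364,  0.88962053,  0.30811759,  0.13064575],
       [ 0.94146529, -0.31782205, -0.11239332,  0.61611249],
       [-0.00206084,  0.32797022, -0.94468582,  0.37336366],
       [ 0.        ,  0.        ,  0.        ,  1.        ]])}
```

View pics/scene.png

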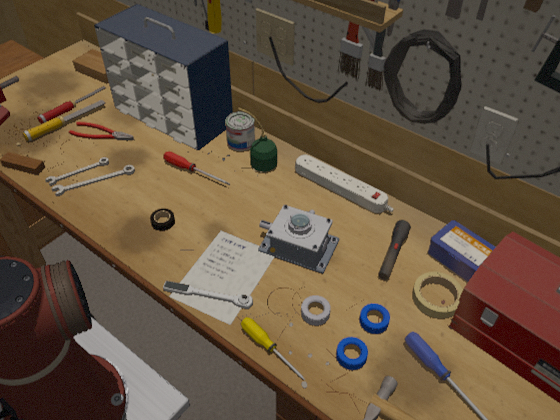

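View pics/top.png

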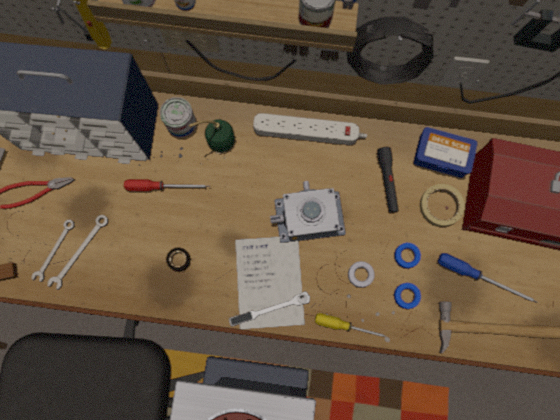

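The steel-coloured ring is at top (361,274) and scene (316,310). These could be mistaken for it: blue rings at top (407,256) and (407,296), black tape at (178,259), and the cream roll at (442,205). The gearbox neck is at top (312,209). I choose the steel one, and will check it in a crop and measure it.

```bash
cat > h.py <<'E'
import numpy as np,cv2
from rig import manip
def ray(m,u,v):
    f=210/np.tan(np.radians(m['fov_y']/2));P=m['pose']
    d=P[:3,:3]@np.array([(u-m['cx'])/f,(v-m['cy'])/f,1]);return P[:3,3],d/np.linalg.norm(d)
def onz(m,u,v,z):
    o,d=ray(m,u,v);return o+d*(z-o[2])/d[2]
def tri(m1,p1,m2,p2):
    o1,d1=ray(m1,*p1);o2,d2=ray(m2,*p2)
    s=np.linalg.lstsq(np.c_[d1,-d2],o2-o1,rcond=None)[0]
    a=o1+s[0]*d1;b=o2+s[1]*d2;return (a+b)/2,np.linalg.norm(a-b)
def proj(m,p):
    f=210/np.tan(np.radians(m['fov_y']/2));P=m['pose'];c=P[:3,:3].T@(np.asarray(p)-P[:3,3]);return c[0]/c[2]*f+m['cx'],c[1]/c[2]*f+m['cy']
E
python3 - <<'E'
from h import *
T=np.load('top.npy');S=np.load('scene.npy');mt=manip.camera_model('top');ms=manip.camera_model('scene')
def blob(I,u,v,r):
    h=cv2.cvtColor(I,cv2.COLOR_RGB2HSV);m=((h[...,1]<70)&(h[...,2]>95)).astype(np.uint8)
    w=np.zeros_like(m);w[v-r:v+r,u-r:u+r]=1
    c=max(cv2.findContours(m*w,cv2.RETR_EXTERNAL,cv2.CHAIN_APPROX_NONE)[0],key=cv2.contourArea)
    return cv2.fitEllipse(cv2.convexHull(c))
et=blob(T,361,274,20);es=blob(S,316,310,22);print(et,es)
print(onz(mt,*et[0],.018),onz(ms,*es[0],.013),tri(mt,et[0],ms,es[0]))
for p in((312,209),):print('neck',onz(mt,*p,.087))
print('neck sc',onz(ms,300,221,.087))
cr=[cv2.resize(I[v-35:v+35,u-35:u+35],(400,400),interpolation=cv2.INTER_CUBIC) for I,u,v in((T,361,274),(S,316,310),(T,312,211),(S,300,225))]
cv2.imwrite('pics/crop.png',cv2.resize(np.vstack([np.hstack(cr[:2]),np.hstack(cr[2:])]),(600,600))[...,::-1])
E
```

```text
((360.833251953125, 273.9093933105469), (26.19709014892578, 26.67069435119629), 110.58922576904297) ((315.65228271484375, 307.3995666503906), (24.990188598632812, 29.3436279296875), 103.17973327636719)
[ 0.44337656 -0.23117928  0.018     ] [ 0.44667415 -0.23011146  0.013     ] (array([ 0.44369345, -0.2314897 ,  0.01765815]), np.float64(0.0007511110265287234))
neck [ 0.56752436 -0.09716253  0.087     ]
neck sc [ 0.56278337 -0.09903422  0.087     ]
```

View pics/crop.png

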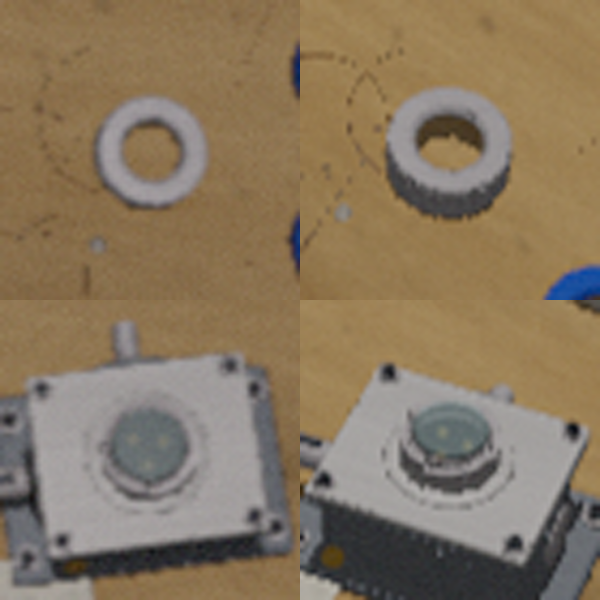

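The crop shows a plain, pale steel ring, open side down, with the glass proud of the neck beside it. The triangulated height of 18 mm fits a 22 mm ring. Next I go over the ring at height and look with the wrist camera.

```bash
python3 -m inch '[[17,-58,0,-7,85],[17,-58,0,-7,85],[17,-58,0,-7,85],[17,-58,0,-7,85],[17,-58,0,-7,85],[17,-58,0,-7,85],[17,-58,0,-7,85],[17,-58,0,-7,85],[17,-58,0,-7,85],[17,-58,0,-7,85],[17,-58,0,-7,85],[17,-58,0,-7,85]]' 50; python3 -m inch '[[15,-58,0,-7,85],[15,-58,0,-7,85],[0,0,0,0,85],[0,0,0,0,85]]'
python3 - <<'E'
from h import *
s=manip.read_state();print(s['tool_pos'],s['tool_rot'],s['joint_pos'],s['wrist_force'])
m=manip.camera_model('wrist');I=manip.snapshot('wrist');np.save('w1.npy',I);np.save('w1p.npy',m['pose']);cv2.imwrite('pics/w1.png',I[...,::-1])
print(proj(m,[.4434,-.2312,.022]),proj(m,[.565,-.098,.089]))
E
```

```text
clock: 1.6
tool_pos: [0.4146, -0.1095, 0.2311]
tool_rot: [3.141, -0.0, 1.327]
wrist_force: [1.0, 0.7, 0.5]
width: 0.0849
gripper_force: 0.0
clock: 2.1
tool_pos: [0.444, -0.223, 0.2305]
tool_rot: [-3.139, -0.001, 1.087]
wrist_force: [-0.3, 0.2, -0.7]
width: 0.0848
gripper_force: 0.0
[ 0.44396633 -0.2229798   0.23045821] [-3.13930330e+00 -7.96510230e-04  1.08724284e+00] [-6.07124173e-01 -5.81981578e-02  1.90907320e+00  5.28505779e-04
  1.29308772e+00 -1.23717096e-01] [-0.30318696  0.2491392  -0.65569613]
(np.float64(282.1758990892637), np.float64(189.41513905167213)) (np.float64(348.0170516611298), np.float64(-25.11463684947708))
```

View pics/w1.png

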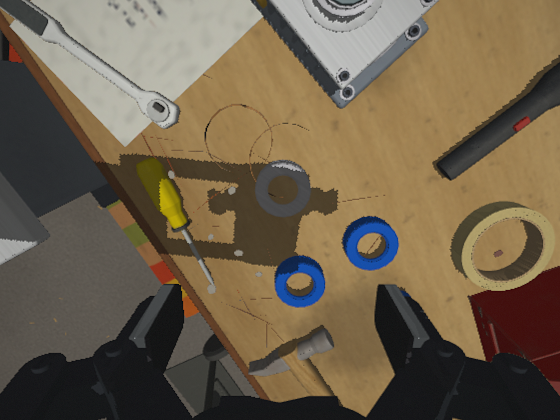

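The wrist view shows the steel ring at (283,188), 1 px from the predicted (282,189), so the ring is confirmed at (.443, -.231). The driver with the yellow handle and the blue rings are clear of the fingers. Descending.

```bash
python3 -m inch '[[-1,-8,-40,0,85],[0,0,-50,0,85],[0,0,-50,0,85],[0,0,-40,0,85],[0,0,-25,0,85],[0,0,-12,0,85],[0,0,-5,0,85],[0,0,0,0,85],[0,0,-3,0,85],[0,0,0,0,85]]'; python3 -m inch '[[0,0,0,0,50],[0,0,0,0,50],[0,0,0,0,50],[0,0,0,0,50],[0,0,0,0,50],[0,0,0,0,50]]' 50
```

```text
clock: 3.4
tool_pos: [0.444, -0.2319, 0.0068]
tool_rot: [3.141, 0.0, 1.087]
wrist_force: [0.5, -0.9, -0.5]
width: 0.0847
gripper_force: 0.0
clock: 4.15
tool_pos: [0.4441, -0.232, 0.0074]
tool_rot: [3.141, 0.0, 1.087]
wrist_force: [-1.5, 1.5, 4.7]
width: 0.0593
gripper_force: 52.3
```

```bash
python3 -m inch '[[0,0,10,0,50],[0,0,40,0,50],[0,0,50,0,50],[0,0,50,0,50],[0,0,42,0,50],[15,20,0,0,50],[20,20,0,0,50],[15,15,0,0,50],[0,0,0,0,50],[0,0,0,0,50],[0,0,0,0,50]]'
python3 - <<'E'
from h import *
s=manip.read_state();print(s['tool_pos'],s['tool_rot'],s['joint_pos'],s['wrist_force'])
m=manip.camera_model('wrist');I=manip.snapshot('wrist');np.save('w2.npy',I);np.save('w2p.npy',m['pose']);cv2.imwrite('pics/w2.png',I[...,::-1])
print(proj(m,[.5655,-.098,.089]),proj(m,[.5655,-.098,.066]))
E
```

```text
clock: 5.52
tool_pos: [0.493, -0.177, 0.1982]
tool_rot: [-3.141, 0.0, 1.087]
wrist_force: [-0.1, -1.3, -0.4]
width: 0.0594
gripper_force: 54.6
[ 0.49302559 -0.17701919  0.19815072] [-3.14111604e+00  2.69808458e-04  1.08650853e+00] [-4.78583811e-01  3.30870470e-02  1.88192827e+00 -2.83680613e-04
  1.22705549e+00  5.79972245e-03] [-0.06282331 -1.27247111 -0.41884119]
(np.float64(318.7080625312756), np.float64(67.7564119964089)) (np.float64(315.3200972423921), np.float64(70.31143177838766))
```

View pics/w2.png

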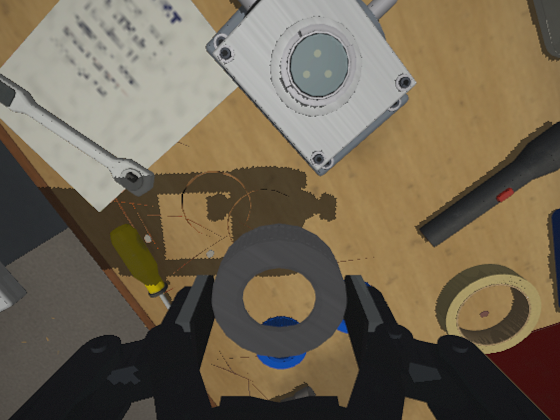

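The ring is held level and centred at (279,297). The glass is at (319,64), against a predicted (319,68). I'll measure it in all three views.

Run:
```python
from h import *
def glass(I,u,v,r):
    h=cv2.cvtColor(I,cv2.COLOR_RGB2HSV);m=((h[...,0]>70)&(h[...,0]<105)&(h[...,1]>22)&(h[...,2]>70)).astype(np.uint8)
    w=np.zeros_like(m);w[max(v-r,0):v+r,u-r:u+r]=1
    c=max(cv2.findContours(m*w,cv2.RETR_EXTERNAL,cv2.CHAIN_APPROX_NONE)[0],key=cv2.contourArea)
    return cv2.fitEllipse(cv2.convexHull(c))
mw=manip.camera_model('wrist');mw['pose']=np.load('w2p.npy')
M=[(np.load('top.npy'),manip.camera_model('top'),312,209,14),(np.load('scene.npy'),manip.camera_model('scene'),300,221,16),(np.load('w2.npy'),mw,319,64,45)]
E=[]
for I,m,u,v,r in M:
    e=glass(I,u,v,r);E.append(e[0]);print(e,onz(m,*e[0],.089))
print(tri(M[0][1],E[0],M[2][1],E[2]),tri(M[1][1],E[1],M[2][1],E[2]))
# ring in hand: dark blob ellipse of the inner window and outer top
print('ring pred',proj(mw,[.493,-.177,.1982-.0074+.022]))
a=onz(mw,279,297,.2128);print('window centre approx',a)
```

```text
((306.1415710449219, 212.56092834472656), (3.8234446048736572, 6.07650089263916), 144.585693359375) [ 0.55711157 -0.08486494  0.089     ]
((299.8231506347656, 220.03338623046875), (12.133553504943848, 16.62180519104004), 91.07996368408203) [ 0.56330662 -0.09806905  0.089     ]
((318.88909912109375, 64.45205688476562), (56.904144287109375, 62.51304626464844), 10.996573448181152) [ 0.56649898 -0.09619444  0.089     ]
(array([ 0.58651425, -0.09053277, -0.05081076]), np.float64(0.005090419149724616)) (array([ 0.56693642, -0.09587224,  0.08445197]), np.float64(0.0005403858337226808))
ring pred (np.float64(278.0843107754316), np.float64(301.7974094035484))
window centre approx [ 0.49448394 -0.17503977  0.2128    ]
```

Run:
```python
from h import *
I=np.load('w2.npy');m=manip.camera_model('wrist');m['pose']=np.load('w2p.npy')
h=cv2.cvtColor(I,cv2.COLOR_RGB2HSV);k=((h[...,1]<60)).astype(np.uint8)
ins=(1-k);w=np.zeros_like(k);cv2.circle(w,(279,297),46,1,-1)
c=max(cv2.findContours(ins*w,cv2.RETR_EXTERNAL,cv2.CHAIN_APPROX_NONE)[0],key=cv2.contourArea)
e=cv2.fitEllipse(cv2.convexHull(c));print('window',e,onz(m,*e[0],.2128))
# ring outer: top edge row near column, left/right via the far half
g=cv2.cvtColor(I,cv2.COLOR_RGB2GRAY)
o=k*0;cv2.circle(o,(279,297),80,1,-1);o=o*k;o[275:]=0
c=max(cv2.findContours(o,cv2.RETR_EXTERNAL,cv2.CHAIN_APPROX_NONE)[0],key=cv2.contourArea)
p=cv2.convexHull(c)[:,0];p=p[p[:,1]<265]
P=np.array([onz(m,*q,.2128)[:2] for q in p])
A=np.c_[2*P,np.ones(len(P))];s=np.linalg.lstsq(A,(P**2).sum(1),rcond=None)[0];print('outer circle',s[:2],np.sqrt(s[2]+s[:2]@s[:2]))
```

```text
window ((278.855712890625, 297.5654602050781), (59.29115676879883, 73.10565948486328), 89.44721984863281) [ 0.49429583 -0.17526235  0.2128    ]
outer circle [ 0.49836884 -0.16733964] 0.02565858796941452
```

```bash
python3 -m inch '[[24,27,0,0,50],[24,27,0,0,50],[24.5,26,0,0,50],[0,0,-40,0,50],[0,0,-30,0,50],[0,0,-15,0,50],[0,0,0,0,50],[0,0,0,0,50]]'
python3 - <<'E'
from h import *
m=manip.camera_model('scene');I=manip.snapshot('scene');t=manip.snapshot('top');s=manip.read_state();print(s['tool_pos'],s['wrist_force'])
cr=[cv2.resize(J[v-35:v+35,u-35:u+35],(400,400),interpolation=cv2.INTER_CUBIC) for J,u,v in((t,312,205),(I,300,215))]
cv2.imwrite('pics/c2.png',np.hstack(cr)[...,::-1])
E
```

```text
clock: 6.58
tool_pos: [0.5673, -0.0972, 0.1148]
tool_rot: [3.139, -0.001, 1.087]
wrist_force: [0.3, -0.3, -1.1]
width: 0.0595
gripper_force: 54.6
[ 0.56747686 -0.09713127  0.11515303] [ 0.92408684  0.13275762 -1.22382033]
```

View pics/c2.png

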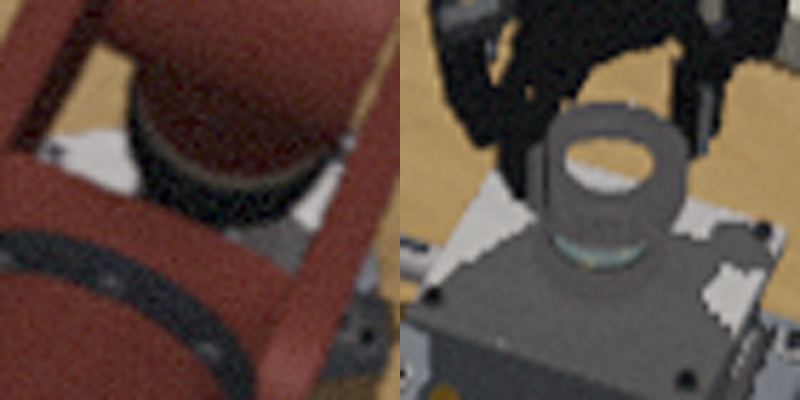

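The scene crop shows the ring just above the glass. Ring window centre is near (301.8,208.9) and glass centre near (299.8,220). I'll compare the two within this same camera.

Run:
```python
from h import *
m=manip.camera_model('scene');t=manip.camera_model('top')
print(onz(m,301.75,208.5,.129), onz(m,299.8,220.03,.089),onz(t,312,209.4,.089))
for p in ([.566,-.097,.129],[.566,-.097,.089]):print(proj(m,p))
T=np.load('top.npy');
h=cv2.cvtColor(T,cv2.COLOR_RGB2HSV);print(h[209,300:325].tolist())
```

```text
[ 0.56203    -0.10235483  0.129     ] [ 0.56328296 -0.0980239   0.089     ] [ 0.56614301 -0.09720033  0.089     ]
(np.float64(300.8548227399789), np.float64(206.30750820771786))
(np.float64(300.17625795993035), np.float64(219.0978491134148))
[[170, 6, 128], [156, 12, 110], [150, 5, 106], [103, 18, 97], [90, 22, 105], [106, 24, 115], [83, 18, 112], [50, 6, 119], [50, 6, 118], [90, 9, 110], [105, 19, 109], [101, 24, 116], [94, 18, 111], [99, 16, 114], [38, 17, 120], [33, 19, 121], [90, 13, 115], [94, 18, 112], [96, 23, 109], [94, 18, 102], [140, 15, 103], [170, 6, 135], [168, 8, 157], [165, 7, 154], [0, 5, 147]]
```

```bash
python3 -m inch '[[-1.5,0,-10,0,50],[0,0,-6,0,50],[0,0,-4,0,50],[0,0,-2,0,50],[0,0,-1,0,50],[0,0,0,0,50],[0,0,0,0,50]]'
```

```text
clock: 7.55
tool_pos: [0.5648, -0.0966, 0.0905]
tool_rot: [3.141, -0.0, 1.087]
wrist_force: [0.9, -0.4, -2.2]
width: 0.059
gripper_force: 54.6
```

```bash
for i in 1 2; do python3 -m inch '[[0,0,-1,0,50],[0,0,-0.5,0,50],[0,0,0,0,50]]' | grep -E "pos|force"; done
```

```text
tool_pos: [0.5651, -0.0966, 0.089]
wrist_force: [0.9, -0.2, -0.1]
gripper_force: 54.6
tool_pos: [0.5651, -0.0966, 0.0875]
wrist_force: [2.5, -0.2, -0.5]
gripper_force: 54.6
```

```bash
for i in 1; do python3 -m inch '[[0.5,0,-0.5,0,50],[0,0,-0.5,0,50],[0,0,0,0,50]]' | grep -E "pos|force"; python3 -m inch '[[0,0,-0.5,0,50],[0,0,-0.5,0,50],[0,0,0,0,50]]' | grep -E "pos|force"; done
```

```text
tool_pos: [0.5652, -0.0965, 0.0863]
wrist_force: [2.1, 0.6, -0.7]
gripper_force: 54.6
tool_pos: [0.5652, -0.0965, 0.0853]
wrist_force: [1.2, 0.5, -0.7]
gripper_force: 54.6
```

```bash
for i in 1; do python3 -m inch '[[0,0,-0.5,0,50],[0,0,-0.5,0,50],[0,0,0,0,50]]' | grep -E "pos|force"; python3 -m inch '[[0,0,-0.5,0,50],[0,0,-0.5,0,50],[0,0,0,0,50]]' | grep -E "pos|force"; done
```

```text
tool_pos: [0.5653, -0.0965, 0.0843]
wrist_force: [3.0, 2.0, 0.0]
gripper_force: 54.6
tool_pos: [0.5654, -0.0965, 0.0835]
wrist_force: [2.4, 2.0, 1.3]
gripper_force: 54.7
```

```bash
python3 -m inch '[[0.7,0.5,0,0,50],[0,0,0,0,50],[0,0,0,0,50]]' | grep -E "pos|force"; python3 -m inch '[[0,0,-0.5,0,50],[0,0,0,0,50],[0,0,0,0,50]]' | grep -E "pos|force"
```

```text
tool_pos: [0.5655, -0.0963, 0.0834]
wrist_force: [-0.0, -0.8, 2.9]
gripper_force: 54.9
tool_pos: [0.5656, -0.0963, 0.0833]
wrist_force: [-1.2, -1.0, 6.6]
gripper_force: 55.1
```

Contact: the ring rests with its underside about 10 mm below the rim. Now I turn it backward in small steps, rising 0.3 mm per 5°, and watch for the drop.

```bash
for i in 1; do python3 -m inch '[[0,0,0.2,5,50],[0,0,0,0,50]]' | grep -E "pos|rot|wrist"; python3 -m inch '[[0,0,0.3,5,50],[0,0,0,0,50]]' | grep -E "pos|rot|wrist"; done
```

```text
tool_pos: [0.5662, -0.096, 0.0836]
tool_rot: [3.141, -0.0, 1.175]
wrist_force: [0.3, 0.0, 4.8]
tool_pos: [0.5662, -0.0959, 0.0839]
tool_rot: [3.141, -0.001, 1.262]
wrist_force: [-0.8, 1.3, 4.7]
```

Climbing as expected with steady light pressure.

```bash
python3 -m inch '[[0,0,0.3,5,50],[0,0,0,0,50]]' | grep -E "pos|rot|wrist"; python3 -m inch '[[0,0,0.3,5,50],[0,0,0,0,50]]' | grep -E "pos|rot|wrist";python3 -m inch '[[0,0,0.3,5,50],[0,0,0,0,50]]' | grep -E "pos|rot|wrist"
```

```text
tool_pos: [0.5662, -0.0959, 0.0842]
tool_rot: [3.141, -0.0, 1.349]
wrist_force: [0.2, 1.1, 6.0]
tool_pos: [0.5662, -0.0959, 0.0845]
tool_rot: [3.141, -0.0, 1.436]
wrist_force: [-0.0, 0.6, 5.5]
tool_pos: [0.5662, -0.0959, 0.0848]
tool_rot: [3.141, -0.0, 1.524]
wrist_force: [-0.8, 0.8, 5.0]
```

```bash
python3 -m inch '[[0,0,0.3,5,50],[0,0,0,0,50]]' | grep -E "pos|rot|wrist"; python3 -m inch '[[0,0,0.3,5,50],[0,0,0,0,50]]' | grep -E "pos|rot|wrist"
```

```text
tool_pos: [0.5661, -0.0959, 0.0851]
tool_rot: [3.141, -0.0, 1.611]
wrist_force: [0.3, 0.4, 5.3]
tool_pos: [0.5661, -0.0959, 0.0855]
tool_rot: [3.141, -0.0, 1.698]
wrist_force: [-0.2, 0.3, 6.4]
```

```bash
for k in 1 ; do python3 -m inch '[[0,0,0.3,5,50],[0,0,0,0,50]]' | grep -E "pos|rot|wrist"; python3 -m inch '[[0,0,0.3,5,50],[0,0,0,0,50]]' | grep -E "pos|rot|wrist"; python3 -m inch '[[0,0,0.3,5,50],[0,0,0,0,50]]' | grep -E "pos|rot|wrist"; python3 -m inch '[[0,0,0.3,5,50],[0,0,0,0,50]]' | grep -E "pos|rot|wrist"; done
```

```text
tool_pos: [0.5661, -0.096, 0.0857]
tool_rot: [3.141, 0.0, 1.785]
wrist_force: [0.4, 1.0, 4.7]
tool_pos: [0.5661, -0.096, 0.0861]
tool_rot: [3.141, 0.0, 1.873]
wrist_force: [-0.6, 0.2, 5.7]
tool_pos: [0.5661, -0.096, 0.0864]
tool_rot: [3.141, 0.0, 1.96]
wrist_force: [-0.5, 0.5, 5.3]
tool_pos: [0.5661, -0.096, 0.0867]
tool_rot: [3.141, 0.0, 2.047]
wrist_force: [-0.4, 1.3, 5.1]
```

```bash
python3 -m inch '[[0,0,0.3,5,50],[0,0,0,0,50]]' | grep -E "pos|rot|wrist"; python3 -m inch '[[0,0,0.3,4,50],[0,0,0,0,50]]' | grep -E "pos|rot|wrist"
```

```text
tool_pos: [0.5661, -0.0961, 0.087]
tool_rot: [3.141, 0.0, 2.135]
wrist_force: [-0.7, 1.0, 5.6]
tool_pos: [0.566, -0.0961, 0.0872]
tool_rot: [3.141, 0.0, 2.204]
wrist_force: [-1.6, 0.3, 5.5]
```

```bash
python3 -m inch '[[0,0,0.2,4,50],[0,0,0,0,50]]' | grep -E "pos|rot|wrist"
```

```text
tool_pos: [0.5661, -0.0961, 0.0874]
tool_rot: [3.141, 0.0, 2.274]
wrist_force: [-0.3, 1.0, 5.2]
```

```bash
python3 -m inch '[[0,0,0.2,4,50],[0,0,0,0,50]]' | grep -E "pos|rot|wrist"
```

```text
tool_pos: [0.5659, -0.0962, 0.087]
tool_rot: [3.142, 0.0, 2.343]
wrist_force: [0.9, 0.8, 2.5]
```

```bash
python3 -m inch '[[0,0,0.2,4,50],[0,0,0,0,50]]' | grep -E "pos|rot|wrist"
```

```text
tool_pos: [0.565, -0.0958, 0.0861]
tool_rot: [-3.141, -0.002, 2.412]
wrist_force: [0.6, -0.4, -1.0]
```

The drop came at about 76° back: force fell from 5 N to none. Now I follow it down to contact.

```bash
python3 -m inch '[[0,0,-1,0,50],[0,0,-1,0,50],[0,0,0,0,50]]' | grep -E "pos|rot|wrist"; python3 -m inch '[[0,0,-1,0,50],[0,0,0,0,50]]' | grep -E "pos|rot|wrist"; python3 -m inch '[[0,0,-0.5,0,50],[0,0,0,0,50]]' | grep -E "pos|rot|wrist"
```

```text
tool_pos: [0.5654, -0.0959, 0.0847]
tool_rot: [-3.141, -0.001, 2.413]
wrist_force: [0.6, -0.6, -1.7]
tool_pos: [0.5657, -0.096, 0.084]
tool_rot: [-3.141, -0.0, 2.414]
wrist_force: [0.3, -1.0, -1.5]
tool_pos: [0.5658, -0.096, 0.0837]
tool_rot: [-3.142, -0.0, 2.414]
wrist_force: [-0.9, 1.1, -1.7]
```

```bash
python3 -m inch '[[0,0,0,0,50],[0,0,0,0,50]]' | grep -E "pos|wrist"; python3 -m inch '[[0,0,-0.5,0,50],[0,0,0,0,50]]' | grep -E "pos|wrist"; python3 -m inch '[[0,0,-0.5,0,50],[0,0,0,0,50]]' | grep -E "pos|wrist"
```

```text
tool_pos: [0.5659, -0.096, 0.0837]
wrist_force: [0.0, 0.8, -1.4]
tool_pos: [0.5658, -0.096, 0.0832]
wrist_force: [-0.4, 0.2, -1.7]
tool_pos: [0.5658, -0.0961, 0.0826]
wrist_force: [0.5, -0.7, -1.7]
```

```bash
python3 -m inch '[[0,0,-0.5,0,50],[0,0,0,0,50]]' | grep -E "pos|wrist"; python3 -m inch '[[0,0,-0.3,0,50],[0,0,0,0,50]]' | grep -E "pos|wrist"
```

```text
tool_pos: [0.5659, -0.0961, 0.0826]
wrist_force: [-0.6, 0.7, 1.3]
tool_pos: [0.5659, -0.0961, 0.0825]
wrist_force: [-2.6, 1.7, 5.0]
```

```bash
cat > r.py <<'E'
from rig import manip
s=manip.read_state();print('%.2f'%s['clock'],'z %.4f yaw %.1f'%(s['tool_pos'][2],s['tool_rot'][2]*57.2958),'F',s['wrist_force'].round(1),'Tz %.3f'%s['wrist_torque'][2],'g %.0f'%s['gripper_force'])
E
python3 r.py; python3 -m inch '[[0,0,-0.1,-5,50],[0,0,0,0,50]]' >/dev/null; python3 r.py; python3 -m inch '[[0,0,-0.3,-5,50],[0,0,0,0,50]]' >/dev/null; python3 r.py;  python3 -m inch '[[0,0,-0.3,-5,50],[0,0,0,0,50]]' >/dev/null; python3 r.py
```

```text
16.68 z 0.0825 yaw 138.3 F [-2.6  1.7  5. ] Tz -0.061 g 55
16.93 z 0.0823 yaw 133.4 F [ 0.2 -0.9  2.4] Tz -0.037 g 55
17.18 z 0.0820 yaw 128.4 F [ 0.5 -0.5  3.3] Tz -0.045 g 55
17.43 z 0.0816 yaw 123.5 F [ 0.4 -0.3  3.1] Tz 0.030 g 55
```

```bash
python3 -m inch '[[0,0,-0.3,-5,50],[0,0,-0.3,-5,50],[0,0,0,0,50]]' >/dev/null; python3 r.py; python3 -m inch '[[0,0,-0.3,-5,50],[0,0,-0.3,-5,50],[0,0,0,0,50]]' >/dev/null; python3 r.py;  python3 -m inch '[[0,0,-0.3,-5,50],[0,0,-0.3,-5,50],[0,0,0,0,50]]' >/dev/null; python3 r.py
```

```text
17.80 z 0.0810 yaw 113.5 F [ 0.4 -2.   4.4] Tz -0.034 g 55
18.18 z 0.0804 yaw 103.5 F [ 1.4 -0.7  5.7] Tz -0.061 g 55
18.55 z 0.0797 yaw 93.5 F [ 0.3 -1.8  5. ] Tz -0.089 g 55
```

```bash
python3 -m inch '[[0,0,-0.3,-5,50],[0,0,0,0,50]]' >/dev/null; python3 r.py; python3 -m inch '[[0,0,-0.3,-5,50],[0,0,0,0,50]]' >/dev/null; python3 r.py;  python3 -m inch '[[0,0,-0.3,-5,50],[0,0,0,0,50]]' >/dev/null; python3 r.py
```

```text
18.80 z 0.0795 yaw 88.5 F [-0.  -0.4  4.7] Tz -0.007 g 55
19.05 z 0.0792 yaw 83.5 F [-1.3 -0.4  4.8] Tz -0.076 g 55
19.30 z 0.0788 yaw 78.5 F [-1.1 -0.3  4.9] Tz -0.045 g 55
```

```bash
python3 -m inch '[[0,0,-0.3,-5,50],[0,0,0,0,50]]' >/dev/null; python3 r.py; python3 -m inch '[[0,0,-0.3,-5,50],[0,0,0,0,50]]' >/dev/null; python3 r.py
```

```text
19.55 z 0.0786 yaw 73.5 F [-0.4 -0.8  6.1] Tz -0.094 g 55
19.80 z 0.0784 yaw 68.5 F [0.2 0.1 6.3] Tz -0.079 g 55
```

```bash
python3 -m inch '[[0,0,-0.3,-5,50],[0,0,0,0,50]]' >/dev/null; python3 r.py
```

```text
20.05 z 0.0783 yaw 63.5 F [-0.9  0.4  6.6] Tz -0.068 g 55
```

The glass is met: z stops following the pitch and the glass now carries my pressure. I ease the pressure off so the ring seats on the upper flanks, and check where that is.

```bash
python3 -m inch '[[0,0,0.5,0,50],[0,0,0,0,50]]' >/dev/null; python3 r.py; python3 -m inch '[[0,0,0.5,0,50],[0,0,0,0,50]]' >/dev/null; python3 r.py; python3 -m inch '[[0,0,0.4,0,50],[0,0,0,0,50]]' >/dev/null; python3 r.py
```

```text
20.30 z 0.0785 yaw 63.4 F [ 0.3 -0.2  6. ] Tz -0.084 g 55
20.55 z 0.0787 yaw 63.4 F [1.2 0.9 3.7] Tz 0.029 g 55
20.80 z 0.0789 yaw 63.3 F [1.8 0.4 3.6] Tz 0.027 g 55
```

```bash
python3 -m inch '[[0,0,0.4,0,50],[0,0,0,0,50]]' >/dev/null; python3 r.py; python3 -m inch '[[0,0,0.4,0,50],[0,0,0,0,50]]' >/dev/null; python3 r.py; python3 -m inch '[[0,0,0.3,0,50],[0,0,0,0,50],[0,0,0,0,50]]' >/dev/null; python3 r.py
```

```text
21.05 z 0.0791 yaw 63.3 F [ 3.2 -0.5  0.9] Tz -0.039 g 55
21.30 z 0.0792 yaw 63.3 F [ 4.3  0.1 -2.1] Tz 0.066 g 54
21.68 z 0.0792 yaw 63.3 F [ 5.8  0.6 -5.5] Tz 0.056 g 55
```

```bash
python3 -m inch '[[0,0,-0.6,0,50],[0,0,0,0,50]]' >/dev/null; python3 r.py; python3 -m inch '[[0,0,-0.3,-5,50],[0,0,0,0,50]]' >/dev/null; python3 r.py; python3 -m inch '[[0,0,-0.3,-5,50],[0,0,0,0,50]]' >/dev/null; python3 r.py
```

```text
21.93 z 0.0792 yaw 63.3 F [ 5.   1.  -3.4] Tz 0.059 g 55
22.18 z 0.0789 yaw 58.3 F [ 3.1  1.  -3.1] Tz -0.058 g 55
22.43 z 0.0786 yaw 53.4 F [ 3.1  1.4 -2.9] Tz -0.133 g 55
```

```bash
python3 -m inch '[[0,0,-0.3,-5,50],[0,0,0,0,50]]' >/dev/null; python3 r.py; python3 -m inch '[[0,0,-0.2,-4,50],[0,0,0,0,50],[0,0,0,0,50]]' >/dev/null; python3 r.py
```

```text
22.68 z 0.0783 yaw 48.4 F [ 3.5  1.9 -2.8] Tz -0.109 g 55
23.05 z 0.0781 yaw 44.4 F [ 3.6  2.7 -4.6] Tz 0.026 g 55
```

Compression is about 1.6 mm, which is snug. Next I neutralise the load, release, and rise.

```bash
python3 -m inch '[[0,0,-0.3,0,50],[0,0,0,0,50]]' >/dev/null; python3 r.py; python3 -m inch '[[0,0,0,0,66],[0,0,0,0,72],[0,0,0,0,80],[0,0,0,0,80],[0,0,0,0,80]]'; python3 r.py
```

```text
23.30 z 0.0781 yaw 44.3 F [ 1.9  2.8 -2.6] Tz 0.124 g 55
clock: 23.92
tool_pos: [0.5659, -0.0962, 0.0782]
tool_rot: [3.141, 0.0, 0.773]
wrist_force: [0.9, -0.6, -0.5]
width: 0.0799
gripper_force: 0.0
23.93 z 0.0782 yaw 44.3 F [ 0.9 -0.6 -0.5] Tz -0.023 g 0
```

```bash
python3 -m inch '[[0,0,10,0,80],[0,0,40,0,80],[0,0,50,0,80],[0,0,40,0,80],[-40,-40,0,0,80],[-40,-40,0,0,80],[0,0,0,0,80],[0,0,0,0,80]]'
python3 - <<'E'
from h import *
m=manip.camera_model('wrist');I=manip.snapshot('wrist');S=manip.snapshot('scene');sm=manip.camera_model('scene')
print(proj(m,[.566,-.097,.094]))
u,v=map(int,proj(m,[.566,-.097,.094]));v=max(v,90);print(u,v)
a=cv2.resize(I[v-90:v+90,u-90:u+90],(400,400));b=cv2.resize(S[180:250,265:335],(400,400),interpolation=cv2.INTER_CUBIC)
cv2.imwrite('pics/end.png',np.hstack([a,b])[...,::-1])
E
```

```text
clock: 24.92
tool_pos: [0.4862, -0.1761, 0.2188]
tool_rot: [3.141, -0.001, 0.772]
wrist_force: [0.6, 0.1, 0.4]
width: 0.0801
gripper_force: 0.0
(np.float64(276.77873433745543), np.float64(56.760622648203565))
276 90
```

View pics/end.png

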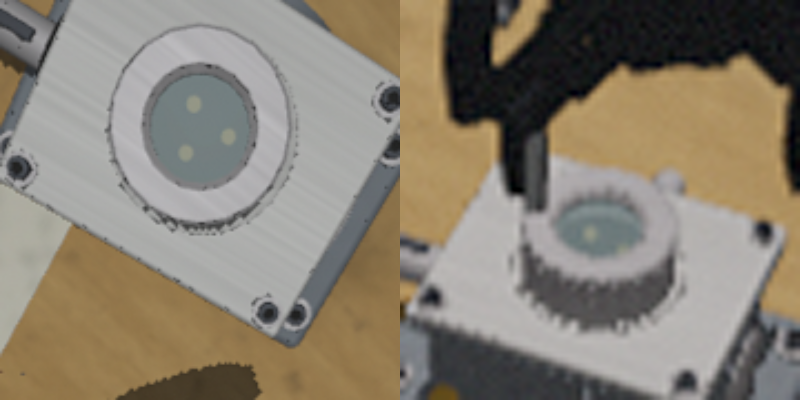

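The ring sits level and centred on the neck at crop (200,125), the glass is whole, and the gripper is clear. Handing in.

```bash
python3 -c "
from rig import manip
print(manip.sign_off())"
```

```text
the job is handed in; nothing more can be done
None
```

The steel ring is back on the neck: turned back about 76° until it dropped a step, then forward to an estimated 1.6 mm (about 9.6 N) on the glass, released and handed in at about 25 s. The last picture showed it level with the glass whole.

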